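# Uncover the block incubator and hold its lid open

### The job

The samples in the little block incubator are to be photographed: lift the amber light shade off it by its handle, and stand it upright in the middle of the grey mat without dropping it. Then take the incubator's lid by its black knob, raise it to 60 degrees and hold it there: the lid falls shut by itself, so finish with the gripper still holding the knob. Leave the other things on the bench where they are.

Things in the scene. Friction and masses are not known exactly. Their poses are not given: they have to be found in the camera images.
- incubator: (Sizes in mm.) Small white block incubator, fixed to the bench, 130 (x) x 120 (y) x 70 tall; origin at the centre of its underside, z up, its control panel on the -x side. Its flat top rim is 70 above the bench; twelve tubes sit in a well under the hinged lid. It is on the left or the right of the robot, the mat on the other side.
- lid (a joint): Angle of the incubator's lid: 0 shut (flat), grows as its front edge rises, 1.047 = 60 degrees, stop at 1.75. The lid is a grey frame with a clear window, 100 (x) x 92 (y) x 6, about 140 g, hinged along the incubator's rear (+x) edge; gravity and a weak spring shut it from every angle (about 1.5 N at the knob), nothing holds it open.
- lid_hinge (a point): Point on the lid's hinge line, at its middle: 50 behind (+x) the incubator's centre and 73 above the bench. The hinge line runs along the incubator's y.
- lid_knob (a point): Centre of the lid's black drum-shaped knob: a short level cylinder, 24 dia and 24 long along the incubator's y, with flat ends, on a thin stem (9 dia). Gripped across its flat ends it can pivot between the fingers. Shut: 88 in front (-x) of the hinge line and 37 above it, that is 110 above the bench and 34 above the lid's upper face. It moves with the lid on a circle about the hinge line, rising and going towards the incubator's +x. Hidden under the shade at first.
- shade: (Sizes in mm.) Loose light shade: a box-shaped amber see-through plastic cover, open below, 120 (x) x 112 (y) x 60 tall, walls 4, about 200 g (varies), with a black bridge handle on top. It stands on the incubator's top rim, square with it, over the lid and its knob (knob top 52 above the rim, roof underside 56): it must rise over 55 before it goes sideways. Origin at the centre of its open underside, z up.
- shade_grip (a point): Centre of the bar of the shade's handle, 93 above the shade's underside and 33 above its roof. The bar is 64 long (along the shade's x), 14 wide (y) and 14 tall, open below, on a post at either end.
- mat: (Sizes in mm.) Flat grey bench mat, fixed, 200 (x) x 180 (y) x 3 thick; origin at the centre of its underside.
- dropper_bottle: Bystander (leave alone): small amber dropper bottle, 28 dia x 62 tall, standing between the incubator and the mat; origin at the centre of its underside.
- tube_rack: Bystander (leave alone): low rack of sample tubes, 60 x 130 x 61 tall, beyond the middle of the work area; origin at the centre of its underside.
- tip_box: Bystander (leave alone): pipette tip box, 87 x 122 x 60 tall, at the far right; origin at the centre of its underside.
- beaker: Bystander (leave alone): glass beaker, 60 dia x 75 tall, on the right; origin at the centre of its underside.
- wash_bottle: Bystander (leave alone): white wash bottle, 64 dia x 150 tall, far left; origin at the centre of its underside.
- specimen_jar: Bystander (leave alone): small glass jar with a white cap, 36 dia x 45 tall, between the incubator and the mat, farther out than the dropper bottle; origin at the centre of its underside.
- slide_box: Bystander (leave alone): brown wooden slide box, 87 x 102 x 35 tall, on the left; origin at the centre of its underside.
Mind the look-alikes: they are no part of the job. Several things have the shape of the shade; the one meant has the colours described above.

How it is judged:
On the way, in this order (a step that is already met when the one before it is completed fails the run):
1. the shade is lifted clear of the incubator in the gripper (height (world z) of shade above 0.125 m and contact force between the fingers and shade above 0.5 N), for 0.1 s.
2. the shade stands upright in the middle of the mat, let go, the lid still shut (horizontal distance between shade and mat below 0.04 m and height (world z) of shade below 0.008 m and angle between shade's own z axis and vertical below 0.06 rad and contact force between shade and mat above 0.5 N and contact force between each of the arm, the fingers and shade below 0.05 N and linear speed of shade below 0.02 m/s and value of joint lid below 0.1 rad), for 0.2 s.
At the end, for the whole second after the job is handed in: The lid stands still at 60 degrees within 7, with the gripper's fingers at its knob (grasp point within 30 mm of the knob's centre) and touching it, held by nothing else; the shade stands upright on the mat, its centre within 40 mm of the mat's, at rest and untouched (horizontal distance between shade and mat below 0.04 m and height (world z) of shade below 0.008 m and angle between shade's own z axis and vertical below 0.06 rad and contact force between shade and mat above 0.5 N and contact force between each of the arm, the fingers and shade below 0.05 N and linear speed of shade below 0.02 m/s and value of joint lid between 0.925 and 1.169 rad and contact force between the fingers and lid above 0.4 N and velocity of joint lid between -0.1 and 0.1 rad/s and distance between the grasp point and lid_knob below 0.03 m and contact force between shade and lid below 0.05 N); the arm keeps its last pose, push and grip.
It fails at once if the shade is dropped: out of the fingers away from the incubator while more than 15 mm above the mat (horizontal distance between shade and incubator above 0.09 m and height (world z) of shade above 0.018 m and contact force between the fingers and shade below 0.02 N).
It fails at once if the shade is tipped over (more than 35 degrees) (angle between shade's own z axis and vertical above 0.6 rad).
It fails at once if a bystander is pushed more than 30 mm or knocked over (distance of any of dropper_bottle, tube_rack, tip_box, beaker, wash_bottle, specimen_jar, slide_box from where it was at the start of the episode above 0.03 m or angle between any of dropper_bottle, tube_rack, tip_box, beaker, wash_bottle, specimen_jar, slide_box's own z axis and vertical above 0.5 rad).
It also fails if it takes over 58 s, if anything falls off the work surface, if the arm or the gripper's body presses on something with over 40 N, if the wrist force passes 120 N, or if a joint passes its speed limit or range.

### The arm

A 6-joint arm with a two-finger parallel gripper is mounted at the origin on the work surface. World frame = base frame: x ahead of the robot, y to its left, z up, the work surface at z = 0. Lengths are in m, angles in rad, forces in N, time in s.
With the tool pointing down it reaches from about 0.3 to 0.875 m from the base axis. Payload 6.4 kg.
Tool frame: the origin (TCP) lies between the finger pads; the fingertips stand r.tcp_to_tips ahead of it and the grasp point (between the pads) lies 8 mm behind it (r.tcp_to_tips is the distance from the TCP to the fingertips, in m); z points along the fingers, y is the line along which they close (so a half turn about z gives the same grasp; the last joint's range is limited). The gripper opens to 85 mm and grips with 20 to 120 N. Pads are 22 mm wide; open, the fingers measure 114 mm over their backs; the gripper's body (76 mm by 85 mm) begins 54 mm behind the grasp point. The pads swing forward as they close: fully open they stand 13 mm farther back than shut.
Start: joints at [0.902, 0.181, 1.607, -0, 1.354, -0.206], TCP at [0.257, 0.515, 0.208] pointing down, gripper open.
Joint ranges: [-2.99, 2.99], [-0.89, 2.07], [0.3, 2.58], [-1.14, 4.28], [0, 2.63], [-3.12, 3.12]. Speed limits (rad/s): [2.57, 2.57, 3.01, 3.14, 3.14, 3.14].

### API

Orientations are given as a rotation vector (axis times angle).
In Python, from cell import r, optics, order gives the robot as it stands.
- The arm moves only by the tool move_arm, never from a script. Its argument "motion" is a list of rows, each a list of 2 entries, a list of its own where there are three numbers: the shift along the tool's x, y, z in m, then the turn about the tool's z in degrees. In form: [[[x, y, z], twist], ...]. A call has 1 to 20 rows; each row is the pose to reach, as a shift and turn from the pose commanded when the call began, along the tool's axes at that moment; what a row does not reach only later rows make up. A row lasts 1/12 s, in which the tool goes at most 41.7 mm and 7.16 degrees, less where a joint would pass 70% of its speed; a pose out of reach is approached as far as the arm can. A call with a gripper value outside its range is refused whole. "claw" is the closure, from 0 (fully open) to 1 (shut), set as the call begins (left out, the last holds). The fingers move at their own pace and stop on an object; "grip_force" is the grip in N (left out, the last holds). Time passes only in rows, so rows that repeat a pose let the fingers close. It gives the time, the measured TCP pose, the force, the opening and the grip force at its end, in the units of the state.
- r.read_state(): the state, without advancing time (a new reading comes with each control period).
- optics.snapshot(name): name is "scene" or "top" or "wrist"; returns a dict with "color" (420x560x3 uint8, red, green, blue), "depth" (420x560 float32, m along the optical axis (not along the pixel's ray), 0 where there is no reading), "fx", "fy", "cx", "cy" (pixels), "extrinsics" (4x4, takes a point from camera to world coordinates); the wrist camera has in their place "tool_from_camera" (4x4, takes a point from camera to tool coordinates, whose origin is the TCP and whose axes are the flange's). Camera axes: x right, y down, z forward; pixel columns grow to the right and rows downward; lengths in m; the calibration is good to about 2 mm. A picture is of the moment at which its call begins: read the wrist's pose just before it.
- order.hand_in(): hands the job in; it is judged then, once.
The state is a dict: "t": time; "joints": joint angles; "joint_velocities": joint speeds; "effort": joint torques, N m; "tcp_pos": TCP position; "tcp_rot": TCP orientation; "ft_force": force on the tool from outside, world axes, zero at the start; "torque": the same for the moment, N m; "grip_width": finger opening in m; "grasp_force": force on a finger pad.
Only numpy, scipy, OpenCV 4.12 (cv2) and the standard library are available. Lean on these libraries where they do the work, as an engineer would, in place of code of your own. Each camera call takes 0.05 s, during which the arm holds its last target. There are 200 camera calls.

## Working session

There is one attempt and no reset: what is moved stays moved. The work goes in short steps, Python scripts to look and compute and a tool call to move; the robot and the scene stay as the last step left them, time stands still between calls to the robot, and variables do not carry over. Pictures are saved under pics/ and viewed, at most 10 in all, crops included, and the job is handed in when it is done.

Besides the shell and the picture viewer there is one more tool, called after "Emit:" as a command line: name --argument value ..., lists and objects as JSON in quotes. move_arm: Moves the arm, as the interface text tells. Its arguments: {"type":"object","properties":{"motion":{"type":"array","items":{"type":"array"}},"claw":{"type":"number"},"grip_force":{"type":"number"}},"required":["motion"]}

```bash
mkdir -p pics; ls; cat > h.py <<'E'
import numpy as np, cv2
from scipy.spatial.transform import Rotation as R
from cell import r, optics, order
def shot(n):
    s=r.read_state(); d=optics.snapshot(n)
    if n=='wrist':
        T=np.eye(4);T[:3,:3]=R.from_rotvec(s['tcp_rot']).as_matrix();T[:3,3]=s['tcp_pos']
        d['extrinsics']=T@d['tool_from_camera']
    return d
def cloud(d):
    v,u=np.indices(d['depth'].shape);z=d['depth']
    P=np.stack([(u-d['cx'])/d['fx']*z,(v-d['cy'])/d['fy']*z,z],-1)
    E=d['extrinsics'];return P@E[:3,:3].T+E[:3,3]
def save(n,im): cv2.imwrite('pics/'+n+'.png',im[...,::-1])
E
python3 - <<'E'
from h import *
import pickle
D={}
for n in ('scene','top'):
    D[n]=shot(n)
pickle.dump(D,open('d.pkl','wb'))
for n in D: save(n,D[n]['color']); print(n,D[n]['extrinsics'].round(3).tolist(),D[n]['fx'])
s=r.read_state();print(s,r.tcp_to_tips)
print(R.from_rotvec(s['tcp_rot']).as_matrix().round(3))
E
```

```text
pics
scene [[0.349, 0.725, -0.594, 1.302], [0.937, -0.281, 0.208, -0.289], [-0.016, -0.629, -0.777, 1.122], [0.0, 0.0, 0.0, 1.0]] 482.5872397337996
top [[0.017, -0.997, 0.074, 0.42], [-1.0, -0.017, -0.004, 0.007], [0.006, -0.074, -0.997, 1.346], [0.0, 0.0, 0.0, 1.0]] 403.8273870921268
{'t': 0.1, 'joints': array([ 9.01696683e-01,  1.81461763e-01,  1.60789332e+00, -2.75427445e-05,
        1.35378761e+00, -2.06285684e-01]), 'joint_velocities': array([ 0.00043949, -0.00115411, -0.00384925,  0.00102676,  0.00116834,
        0.00021395]), 'effort': array([ 1.70101421e-04, -4.45877695e+01, -3.52240205e+01, -3.74502042e-04,
        4.19785050e-03,  2.07309830e-05]), 'tcp_pos': array([0.25637368, 0.51409894, 0.20718416]), 'tcp_rot': array([-7.20361194e-01, -3.05723808e+00,  2.22272994e-03]), 'ft_force': array([-0.44093537,  0.3478271 ,  0.07884102]), 'torque': array([-0.00360335,  0.01169154, -0.03917797]), 'grasp_force': 0.0, 'grip_width': 0.0852391145443733} 0.011
[[-0.895  0.446 -0.001]
 [ 0.446  0.895 -0.001]
 [ 0.    -0.002 -1.   ]]
```

View pics/top.png

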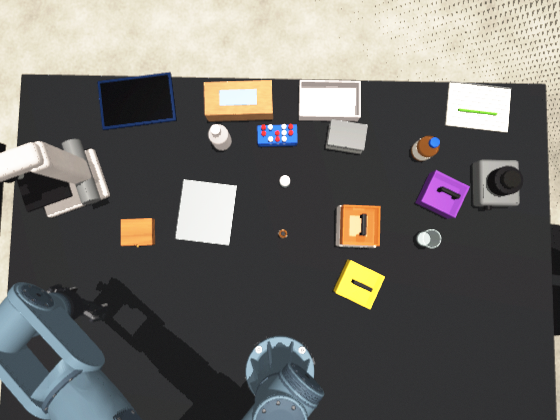

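View pics/scene.png

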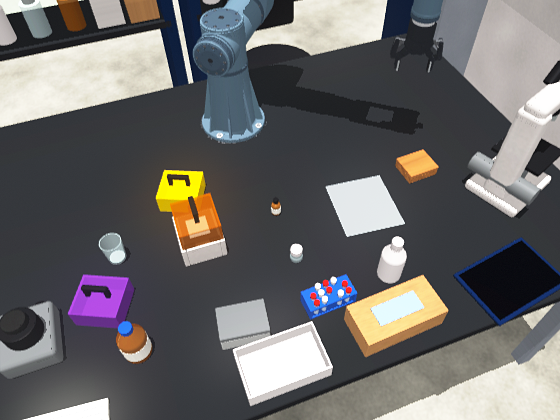

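The top view shows the amber shade at about (360,226) with its dark handle at (363,224), the mat at (207,212), the bottle at (283,234), the jar at (285,181) and a yellow decoy at (360,284). The scene view shows the handle at (194,209) and the mat at (365,205).

```bash
python3 - <<'E'
from h import *
import pickle
D=pickle.load(open('d.pkl','rb'))
for n,box,mb in (('top',(330,200,390,252),(170,172,245,252)),('scene',(165,185,235,270),(320,165,410,240))):
    d=D[n];P=cloud(d);C=d['color'].astype(int)
    u0,v0,u1,v1=box;p=P[v0:v1,u0:u1].reshape(-1,3);c=C[v0:v1,u0:u1].reshape(-1,3)
    h=p[(c.max(1)<70)&(p[:,2]>.14)];print(n,'handle',len(h),h.mean(0).round(3),h.min(0).round(3),h.max(0).round(3))
    w=h[h[:,2]>np.percentile(h[:,2],90)-.008]
    if len(w)>5: print(' bar',w.mean(0).round(3),cv2.minAreaRect(w[:,:2].astype(np.float32)))
    for lo,hi,t in ((.115,.14,'roof'),(.06,.08,'rim')):
        w=p[(p[:,2]>lo)&(p[:,2]<hi)];print(t,len(w),w.mean(0).round(3),cv2.minAreaRect(w[:,:2].astype(np.float32)))
    u0,v0,u1,v1=mb;p=P[v0:v1,u0:u1].reshape(-1,3);c=C[v0:v1,u0:u1].reshape(-1,3)
    m=p[(c.min(1)>130)&(p[:,2]<.02)];print('mat',cv2.minAreaRect(m[:,:2].astype(np.float32)),m[:,2].mean())
d=D['top'];P=cloud(d)
for n,(u,v) in dict(bottle=(283,234),jar=(285,181),yellow=(360,284)).items(): print(n,np.median(P[v-3:v+4,u-3:u+4].reshape(-1,3),0).round(3), P[v-3:v+4,u-3:u+4,2].max())
y=P[255:312,330:390].reshape(-1,3);c=d['color'][255:312,330:390].reshape(-1,3).astype(int)
y=y[(y[:,2]>.01)];print('yellow',y.min(0),y.max(0))
save('crop',cv2.resize(np.hstack([d['color'][195:260,325:395]]),None,fx=8,fy=8,interpolation=cv2.INTER_CUBIC))
E
```

```text
top handle 36 [ 0.461 -0.192  0.363] [ 0.42  -0.24   0.149] [0.5   0.007 1.346]
 bar [0.42  0.007 1.346] ((0.41988620162010193, 0.00692849000915885), (0.0, 0.0), 0.0)
roof 1365 [ 0.473 -0.235  0.129] ((0.4733387529850006, -0.23686307668685913), (0.11325504630804062, 0.12023458629846573), 88.66268920898438)
rim 141 [ 0.446 -0.208  0.069] ((0.4458736181259155, -0.20640015602111816), (0.17222902178764343, 0.08857135474681854), 41.773223876953125)
mat ((0.5125710964202881, 0.2565086781978607), (0.18275406956672668, 0.2023615837097168), 83.94950866699219) 0.003622274226912118
scene handle 70 [ 0.555 -0.243  0.246] [ 0.443 -0.289  0.142] [ 1.302 -0.233  1.122]
 bar [ 0.58  -0.245  0.291] ((0.872728705406189, -0.2601017653942108), (0.011581763625144958, 0.860890805721283), 86.96141052246094)
roof 1514 [ 0.481 -0.239  0.128] ((0.47188490629196167, -0.2384680062532425), (0.1118648573756218, 0.12476706504821777), 88.90666961669922)
rim 469 [ 0.451 -0.251  0.067] ((0.4108215570449829, -0.2399107813835144), (0.11954567581415176, 0.25867584347724915), 89.6395034790039)
mat ((0.5316015481948853, 0.25289952754974365), (0.1828264445066452, 0.2575933039188385), 83.9458999633789) 0.0016594345366651064
bottle [ 0.442 -0.002  0.043] 0.06653676897451732
jar [ 0.613 -0.006  0.046] 0.05194321817993064
yellow [ 0.292 -0.241  0.097] 0.1049760673285749
yellow [ 0.213989   -0.32471817  0.01105575] [0.41988621 0.00692849 1.34582485]
```

View pics/crop.png

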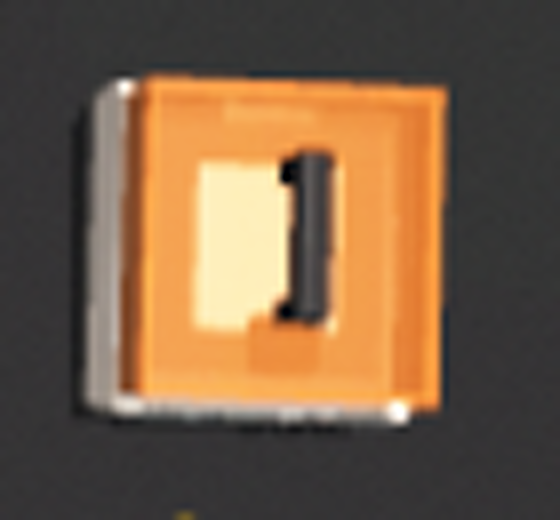

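The crop shows the handle bar running along the image's vertical (the incubator's x), with the knob seen through the roof at crop (285,345), on the robot's side. So the incubator's yaw is about -1.3°. The shade's centre is at (0.473,-0.237) and its roof at 0.129 (0.130 expected); the mat's centre is at (0.513,0.256) with yaw -6°. I'll go above the handle.

Emit:
move_arm --motion '[[[-0.529,-0.575,-0.06],-25.2],[[-0.529,-0.575,-0.06],-25.2],[[-0.529,-0.575,-0.06],-25.2],[[-0.529,-0.575,-0.06],-25.2],[[-0.529,-0.575,-0.06],-25.2],[[-0.529,-0.575,-0.06],-25.2],[[-0.529,-0.575,-0.06],-25.2],[[-0.529,-0.575,-0.06],-25.2],[[-0.529,-0.575,-0.06],-25.2],[[-0.529,-0.575,-0.06],-25.2],[[-0.529,-0.575,-0.06],-25.2],[[-0.529,-0.575,-0.06],-25.2],[[-0.529,-0.575,-0.06],-25.2],[[-0.529,-0.575,-0.06],-25.2],[[-0.529,-0.575,-0.06],-25.2],[[-0.529,-0.575,-0.06],-25.2],[[-0.529,-0.575,-0.06],-25.2],[[-0.529,-0.575,-0.06],-25.2],[[-0.529,-0.575,-0.06],-25.2],[[-0.529,-0.575,-0.06],-25.2]]' --claw 0

```text
t: 1.77
tcp_pos: [0.474, -0.2427, 0.2674]
tcp_rot: [-0.044, -3.141, 0.003]
ft_force: [-1.1, 1.0, -0.6]
grip_width: 0.0857
grasp_force: 0.0
```

Emit:
move_arm --motion '[[[0,0,0],0],[[0,0,0],0],[[0,0,0],0],[[0,0,0],0],[[0,0,0],0]]'

```text
t: 2.18
tcp_pos: [0.4734, -0.235, 0.2682]
tcp_rot: [0.034, 3.141, -0.0]
ft_force: [-1.0, -0.4, 0.7]
grip_width: 0.0858
grasp_force: 0.0
```

```bash
cat > look.py <<'E'
from h import *
s=r.read_state();print(s['t'],s['tcp_pos'].round(4),s['ft_force'].round(2),s['grip_width'],s['grasp_force'],s['joints'].round(2));print(R.from_rotvec(s['tcp_rot']).as_matrix().round(3))
E
python3 - <<'E'
from look import *
d=shot('wrist');save('w1',d['color'])
P=cloud(d);c=d['color'].astype(int)
m=(c.max(2)<75)&(P[...,2]>.15)&(P[...,2]<.18)&(abs(P[...,0]-.473)<.06)&(abs(P[...,1]+.237)<.05)
w=P[m];print(len(w),w.mean(0),cv2.minAreaRect(w[:,:2].astype(np.float32)),np.percentile(w[:,2],[5,50,95]))
E
```

```text
2.1833 [ 0.4734 -0.235   0.2682] [-0.99 -0.4   0.65] 0.08582555983904155 0.0 [-0.69  0.03  1.65  0.    1.46 -2.24]
[[-1.     0.021  0.   ]
 [ 0.021  1.    -0.   ]
 [-0.    -0.    -1.   ]]
704 [ 0.46302458 -0.23649766  0.16995541] ((0.4689134657382965, -0.23706276714801788), (0.011896616779267788, 0.06137019023299217), 88.90542602539062) [0.16808963 0.17045582 0.17161029]
```

View pics/w1.png

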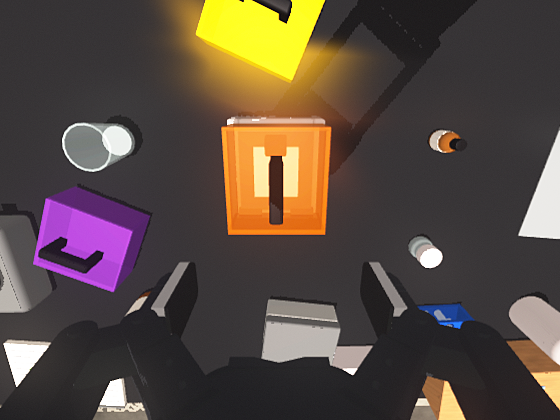

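The wrist view shows the bar at (276,190), and its depth puts it at (0.470,-0.237) with its top at 0.170, as expected. Next I descend and grip.

Emit:
move_arm --motion '[[[0,-0.002,0.025],0],[[0,-0.002,0.05],0],[[0,-0.002,0.075],0],[[0,-0.002,0.1],0],[[0,-0.002,0.112],0],[[0,-0.002,0.113],0],[[0,-0.002,0.113],0],[[0,-0.002,0.113],0],[[0,-0.002,0.113],0]]'

```text
t: 2.98
tcp_pos: [0.4744, -0.2389, 0.157]
tcp_rot: [0.036, 3.139, -0.003]
ft_force: [0.7, -0.6, 0.2]
grip_width: 0.0856
grasp_force: 0.0
```

Emit:
move_arm --motion '[[[0,0,0],0],[[0,0,0],0],[[0,0,0],0],[[0,0,0],0],[[0,0,0],0],[[0,0,0],0],[[0,0,0],0],[[0,0,0],0],[[0,0,0],0],[[0,0,0],0],[[0,0,0],0],[[0,0,0],0]]' --claw 1 --grip_force 50

```text
t: 3.98
tcp_pos: [0.4733, -0.2381, 0.155]
tcp_rot: [-0.036, -3.141, -0.0]
ft_force: [-0.2, 0.0, -0.1]
grip_width: 0.0002
grasp_force: 0.0
```

The gripper closed on nothing (width 0.0002), so I'll look.

```bash
python3 - <<'E'
from look import *
d=shot('scene');save('s2',cv2.resize(d['color'][130:280,120:300],None,fx=4,fy=4,interpolation=cv2.INTER_CUBIC))
d=shot('wrist');save('w2',d['color'])
P=cloud(d);c=d['color'].astype(int)
m=(c.max(2)<75)&(P[...,2]>.15)&(P[...,2]<.18)&(abs(P[...,0]-.473)<.06)&(abs(P[...,1]+.237)<.05)
w=P[m];print(len(w),w.mean(0),cv2.minAreaRect(w[:,:2].astype(np.float32)))
E
```

```text
3.9833 [ 0.4733 -0.2381  0.155 ] [-0.25  0.01 -0.11] 0.00016756165202001802 0.0 [-0.69  0.14  1.77  0.    1.23 -2.24]
[[-1.     0.023 -0.   ]
 [ 0.023  1.     0.   ]
 [ 0.     0.    -1.   ]]
698 [ 0.45682046 -0.23652469  0.16976056] ((0.45373693108558655, -0.23673540353775024), (0.013058996759355068, 0.030329331755638123), 88.33958435058594)
```

View pics/s2.png

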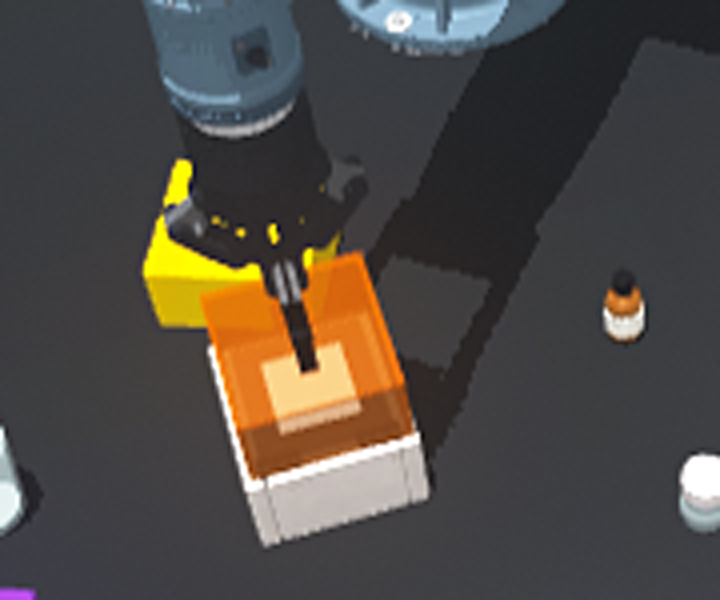

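View pics/w2.png

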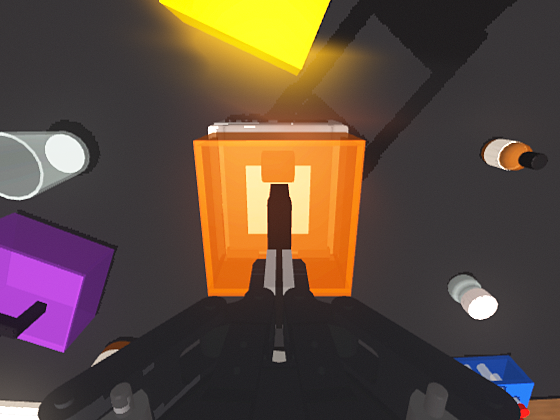

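The pictures show the closed fingers at the bar, with both of its ends visible. I'll check the fingertips' positions from depth.

```bash
python3 - <<'E'
from look import *
d=shot('wrist');P=cloud(d)
for v in (200,230,245,252,260,270,285): print(v,[(u,P[v,u].round(3).tolist(),int(d['color'][v,u].mean())) for u in (262,270,280,288,296)])
save('w3',cv2.resize(d['color'][170:310,215:345],None,fx=4.2,fy=4.2,interpolation=cv2.INTER_CUBIC))
d=shot('scene');P=cloud(d)
for v in (193,197,201,205,209,213,218): print(v,[(u,P[v,u].round(3).tolist(),int(d['color'][v,u].mean())) for u in (188,190,192,194,196)])
E
```

```text
4.0833 [ 0.4733 -0.2381  0.155 ] [ 0.21  0.28 -0.44] -0.0003098203967106704 0.0 [-0.69  0.14  1.77  0.    1.23 -2.24]
[[-1.     0.023 -0.   ]
 [ 0.023  1.     0.   ]
 [ 0.     0.    -1.   ]]
200 [(262, [0.451, -0.249, 0.13], 219), (270, [0.439, -0.241, 0.168], 49), (280, [0.438, -0.236, 0.169], 50), (288, [0.439, -0.231, 0.167], 47), (296, [0.451, -0.225, 0.13], 218)]
230 [(262, [0.473, -0.249, 0.131], 214), (270, [0.455, -0.242, 0.171], 45), (280, [0.387, -0.235, 0.321], 45), (288, [0.456, -0.232, 0.169], 46), (296, [0.474, -0.225, 0.131], 211)]
245 [(262, [0.486, -0.25, 0.13], 141), (270, [0.465, -0.242, 0.171], 43), (280, [0.465, -0.236, 0.172], 44), (288, [0.466, -0.232, 0.17], 44), (296, [0.486, -0.225, 0.13], 137)]
252 [(262, [0.492, -0.25, 0.13], 153), (270, [0.461, -0.242, 0.186], 143), (280, [0.462, -0.236, 0.185], 43), (288, [0.462, -0.232, 0.185], 144), (296, [0.492, -0.225, 0.13], 154)]
260 [(262, [0.465, -0.246, 0.187], 44), (270, [0.461, -0.242, 0.194], 142), (280, [0.462, -0.237, 0.194], 42), (288, [0.461, -0.233, 0.195], 143), (296, [0.466, -0.228, 0.187], 44)]
270 [(
[... 920 characters left out ...]
47, 0.129], 117), (190, [0.485, -0.245, 0.185], 126), (192, [0.484, -0.24, 0.181], 52), (194, [0.485, -0.235, 0.181], 66), (196, [0.443, -0.227, 0.13], 119)]
209 [(188, [0.448, -0.25, 0.129], 115), (190, [0.45, -0.245, 0.129], 118), (192, [0.486, -0.242, 0.169], 37), (194, [0.486, -0.238, 0.167], 39), (196, [0.489, -0.233, 0.168], 44)]
213 [(188, [0.461, -0.254, 0.128], 118), (190, [0.462, -0.249, 0.128], 116), (192, [0.498, -0.246, 0.168], 64), (194, [0.501, -0.241, 0.169], 53), (196, [0.5, -0.236, 0.166], 47)]
218 [(188, [0.478, -0.258, 0.129], 124), (190, [0.482, -0.253, 0.131], 124), (192, [0.482, -0.248, 0.129], 144), (194, [0.502, -0.244, 0.151], 30), (196, [0.501, -0.239, 0.148], 39)]
```

View pics/w3.png

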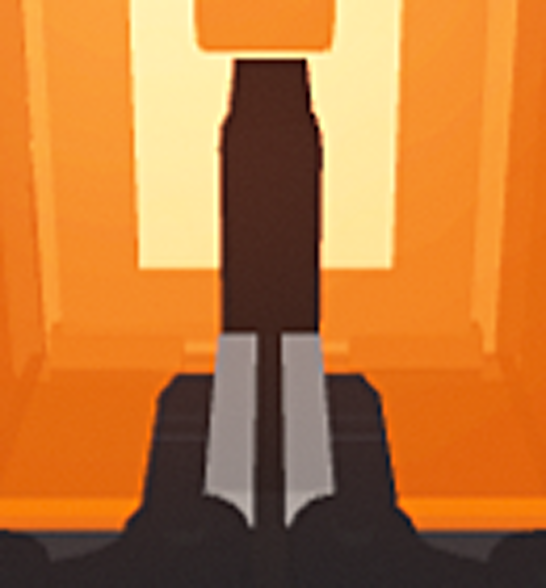

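Both views put the closed fingertips at about z=0.180, 10 mm above the bar. TCP z=0.155 with the stated 11 mm tip offset would put them at 0.144. So the real fingers end about 35 mm higher than stated, and I'll use the measured value: open, go 32 mm lower and grip again.

Emit:
move_arm --motion '[[[0,0.001,0],0],[[0,0.001,0],0],[[0,0.001,0],0],[[0,0.001,0],0],[[0,0.001,0],0],[[0,0.001,0],0],[[0,0.001,0],0],[[0,0.001,0.008],0],[[0,0.001,0.016],0],[[0,0.001,0.024],0],[[0,0.001,0.032],0],[[0,0.001,0.032],0],[[0,0.001,0.032],0]]' --claw 0

```text
t: 5.27
tcp_pos: [0.4727, -0.2367, 0.1219]
tcp_rot: [-0.036, -3.14, -0.002]
ft_force: [0.1, -0.4, 0.8]
grip_width: 0.085
grasp_force: 0.0
```

Emit:
move_arm --motion '[[[0,0,0],0],[[0,0,0],0],[[0,0,0],0],[[0,0,0],0],[[0,0,0],0],[[0,0,0],0],[[0,0,0],0],[[0,0,0],0],[[0,0,0],0],[[0,0,0],0],[[0,0,0],0]]' --claw 1 --grip_force 50

```text
t: 6.18
tcp_pos: [0.4735, -0.2375, 0.1233]
tcp_rot: [0.036, 3.141, -0.001]
ft_force: [-0.6, -2.1, 1.5]
grip_width: 0.0131
grasp_force: 52.3
```

```bash
python3 - <<'E'
from look import *
d=shot('wrist');save('w4',cv2.resize(d['color'][170:310,190:370],None,fx=4,fy=4,interpolation=cv2.INTER_CUBIC));P=cloud(d)
for v in (200,215,230,240,250,260,270,285,300): print(v,[(u,P[v,u].round(3).tolist(),int(d['color'][v,u].mean())) for u in (258,265,270,280,288,296)])
E
```

```text
6.1833 [ 0.4735 -0.2375  0.1233] [-0.55 -2.1   1.55] 0.013081008488009253 52.34060347080231 [-0.69  0.17  1.8  -0.    1.17 -2.24]
[[-1.     0.023  0.   ]
 [ 0.023  1.    -0.001]
 [-0.    -0.001 -1.   ]]
200 [(258, [0.44, -0.248, 0.131], 222), (265, [0.44, -0.244, 0.13], 221), (270, [0.439, -0.241, 0.134], 42), (280, [0.439, -0.235, 0.134], 49), (288, [0.44, -0.231, 0.134], 28), (296, [0.441, -0.226, 0.131], 220)]
215 [(258, [0.449, -0.248, 0.132], 218), (265, [0.45, -0.244, 0.131], 227), (270, [0.438, -0.24, 0.161], 50), (280, [0.438, -0.235, 0.161], 48), (288, [0.44, -0.231, 0.157], 48), (296, [0.45, -0.226, 0.131], 218)]
230 [(258, [0.459, -0.249, 0.13], 217), (265, [0.442, -0.242, 0.17], 36), (270, [0.441, -0.24, 0.17], 50), (280, [0.441, -0.235, 0.171], 50), (288, [0.442, -0.232, 0.171], 47), (296, [0.459, -0.226, 0.131], 216)]
240 [(258, [0.466, -0.249, 0.131], 214), (265, [0.447, -0.242, 0.17], 29), (270, [0.446, -0.24, 0.172], 45), (280, [0.447, -0.235, 0.171], 46), (288, [0.447, -0.232, 0.17], 46), (296, [0.466, -0.226, 0.131], 213)]
250 [(258, [0.462, -0.248, 0.15], 137), (2
[... 330 characters left out ...]
 -0.232, 0.17], 40), (296, [0.462, -0.228, 0.162], 151)]
270 [(258, [0.462, -0.246, 0.171], 145), (265, [0.463, -0.243, 0.169], 39), (270, [0.462, -0.241, 0.171], 39), (280, [0.462, -0.236, 0.171], 39), (288, [0.462, -0.232, 0.171], 38), (296, [0.462, -0.228, 0.172], 109)]
285 [(258, [0.462, -0.245, 0.183], 144), (265, [0.47, -0.243, 0.171], 37), (270, [0.47, -0.241, 0.172], 34), (280, [0.471, -0.236, 0.17], 32), (288, [0.471, -0.232, 0.171], 31), (296, [0.462, -0.229, 0.183], 32)]
300 [(258, [0.465, -0.245, 0.189], 40), (265, [0.476, -0.243, 0.174], 36), (270, [0.479, -0.241, 0.171], 29), (280, [0.479, -0.236, 0.171], 31), (288, [0.479, -0.232, 0.17], 30), (296, [0.469, -0.229, 0.184], 41)]
```

The bar is gripped (width 13 mm, 52 N, tips at z≈0.149). Lifting.

Emit:
move_arm --motion '[[[0,0,-0.005],0],[[0,0,-0.012],0],[[0,0,-0.02],0],[[0,0,-0.03],0],[[0,0,-0.04],0],[[0,0,-0.05],0],[[0,0,-0.06],0],[[0,0,-0.07],0],[[0,0,-0.08],0],[[0,0,-0.09],0],[[0,0,-0.095],0],[[0,0,-0.095],0],[[0,0,-0.095],0],[[0,0,-0.095],0]]'

```text
t: 7.4
tcp_pos: [0.473, -0.2369, 0.2173]
tcp_rot: [-0.036, -3.14, -0.001]
ft_force: [-0.4, -0.5, -2.7]
grip_width: 0.0128
grasp_force: 51.9
```

```bash
python3 - <<'E'
from look import *
d=shot('scene');save('s3',d['color']);P=cloud(d);c=d['color'].astype(int)
m=(c[...,0]>120)&(c[...,2]<90)&(P[...,2]>.2)&(P[...,2]<.24)&(abs(P[...,1]+.237)<.1)&(P[...,0]>.35)&(P[...,0]<.6)
w=P[m];print(len(w),w.mean(0) if len(w) else 0,np.percentile(w[:,2],[5,50,95]),cv2.minAreaRect(w[:,:2].astype(np.float32)))
A=np.c_[w[:,:2],np.ones(len(w))];print('tilt',np.linalg.lstsq(A,w[:,2],rcond=None)[0])
E
```

```text
7.4 [ 0.473  -0.2369  0.2173] [-0.4  -0.45 -2.69] 0.012790678171954359 51.89723253250122 [-0.69  0.07  1.71  0.    1.36 -2.24]
[[-1.     0.023 -0.001]
 [ 0.023  1.     0.001]
 [ 0.001  0.001 -1.   ]]
1525 [ 0.49189361 -0.23915027  0.22119092] [0.20625391 0.22289221 0.22604645] ((0.4727771580219269, -0.23744185268878937), (0.11207267642021179, 0.12439240515232086), 88.58487701416016)
tilt [-0.06940772 -0.00059701  0.25518935]
```

View pics/s3.png

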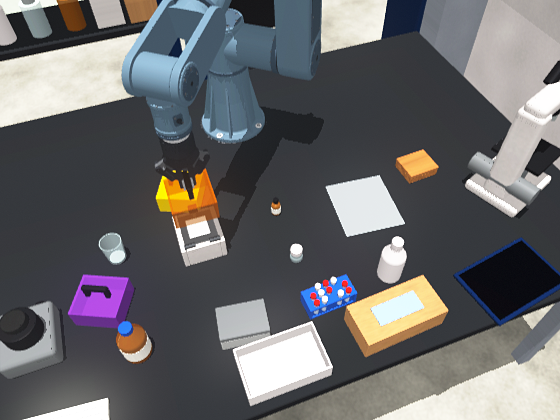

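The scene view shows the shade lifted level in the gripper at about (195,195), clear of the incubator, with the lid left shut. Now I carry it to above the mat.

Emit:
move_arm --motion '[[[-0.001,0.012,0],0],[[-0.002,0.03,0],0],[[-0.003,0.055,0],0],[[-0.005,0.085,0],0],[[-0.007,0.115,0],0],[[-0.008,0.145,0],0],[[-0.01,0.175,0],0],[[-0.012,0.205,0],0],[[-0.013,0.235,0],0],[[-0.015,0.265,0],0],[[-0.017,0.295,0],0],[[-0.018,0.325,0],0],[[-0.02,0.355,0],0],[[-0.022,0.385,0],0],[[-0.024,0.415,0],0],[[-0.025,0.44,0],0],[[-0.026,0.46,0],0],[[-0.027,0.477,0],0],[[-0.028,0.488,0],0],[[-0.028,0.494,0],0]]'

```text
t: 9.12
tcp_pos: [0.512, 0.2577, 0.2174]
tcp_rot: [-0.034, -3.14, -0.0]
ft_force: [0.5, -0.1, -2.0]
grip_width: 0.013
grasp_force: 51.8
```

Emit:
move_arm --motion '[[[0,0,0],0],[[0,0,0],0],[[0,0,0.008],0],[[0,0,0.02],0],[[0,0,0.035],0],[[0,0,0.05],0],[[0,0,0.065],0],[[0,0,0.08],0],[[0,0,0.095],0],[[0,0,0.11],0],[[0,0,0.122],0],[[0,0,0.132],0],[[0,0,0.14],0],[[0,0,0.145],0],[[0,0,0.148],0],[[0,0,0.15],0],[[0,0,0.15],0],[[0,0,0.15],0]]'

```text
t: 10.62
tcp_pos: [0.5131, 0.2562, 0.0685]
tcp_rot: [0.036, 3.14, 0.0]
ft_force: [-0.3, -0.1, -2.2]
grip_width: 0.0127
grasp_force: 51.9
```

```bash
python3 - <<'E'
from look import *
for n in ('top','scene'):
    d=shot(n);P=cloud(d);c=d['color'].astype(int)
    q=(c[...,0]>110)&(c[...,2]<110)&(abs(P[...,0]-.513)<.1)&(abs(P[...,1]-.256)<.09)&(P[...,2]>.06)&(P[...,2]<.11)
    w=P[q];h=np.median(w[:,2]);w=w[abs(w[:,2]-h)<.005];print(n,len(w),h,cv2.minAreaRect(w[:,:2].astype(np.float32)))
    A=np.c_[w[:,:2],np.ones(len(w))];print('tilt',np.linalg.lstsq(A,w[:,2],rcond=None)[0])
E
```

```text
10.6167 [0.5131 0.2562 0.0685] [-0.29 -0.1  -2.2 ] 0.012702023695051929 51.87180697917938 [ 0.26  0.34  1.72 -0.    1.08 -1.29]
[[-1.     0.023  0.001]
 [ 0.023  1.     0.   ]
 [-0.001  0.    -1.   ]]
top 480 0.0758165529357877 ((0.5114021301269531, 0.25698405504226685), (0.11254552006721497, 0.11588401347398758), 88.59119415283203)
tilt [-0.00273161 -0.00289572  0.07797883]
scene 928 0.07397158147725236 ((0.5116791725158691, 0.25482165813446045), (0.11450652778148651, 0.12356869131326675), 89.0193862915039)
tilt [ 0.00035575 -0.00513532  0.07529147]
```

The shade is level over the mat's centre, with its roof at 0.075 and so its underside at 0.015. I lower it 12-13 mm.

Emit:
move_arm --motion '[[[0,0,0.003],0],[[0,0,0.006],0],[[0,0,0.009],0],[[0,0,0.011],0],[[0,0,0.0125],0],[[0,0,0.0125],0],[[0,0,0.0125],0],[[0,0,0.0125],0],[[0,0,0.0125],0]]'

```text
t: 11.47
tcp_pos: [0.5125, 0.2557, 0.0561]
tcp_rot: [-0.036, -3.141, 0.001]
ft_force: [-3.0, -3.0, 6.4]
grip_width: 0.0133
grasp_force: 52.9
```

The upward force shows it standing on the mat. I release it and rise straight up.

Emit:
move_arm --motion '[[[0,0,0],0],[[0,0,0],0],[[0,0,0],0],[[0,0,0],0],[[0,0,0],0],[[0,0,0],0],[[0,0,0],0],[[0,0,0],0],[[0,0,0],0],[[0,0,0],0]]' --claw 0

```text
t: 12.3
tcp_pos: [0.5126, 0.2561, 0.0555]
tcp_rot: [-0.036, -3.141, 0.0]
ft_force: [0.3, -0.9, -0.4]
grip_width: 0.0856
grasp_force: 0.0
```

Emit:
move_arm --motion '[[[0,0,-0.01],0],[[0,0,-0.025],0],[[0,0,-0.045],0],[[0,0,-0.07],0],[[0,0,-0.1],0],[[0,0,-0.13],0],[[0,0,-0.16],0],[[0,0,-0.18],0],[[0,0,-0.18],0]]'

```text
t: 13.05
tcp_pos: [0.5155, 0.2569, 0.2424]
tcp_rot: [0.036, 3.131, 0.004]
ft_force: [1.1, 0.3, 0.9]
grip_width: 0.0854
grasp_force: 0.0
```

```bash
python3 - <<'E'
from look import *
d=shot('scene');P=cloud(d);c=d['color'].astype(int)
q=(c[...,0]>110)&(c[...,2]<110)&(abs(P[...,0]-.513)<.1)&(abs(P[...,1]-.256)<.09)&(P[...,2]>.04)&(P[...,2]<.11)
w=P[q];h=np.median(w[:,2]);w=w[abs(w[:,2]-h)<.005];print(len(w),h,cv2.minAreaRect(w[:,:2].astype(np.float32)))
t=shot('top');
for n,d in (('top',t),('scene',d)):
    P=cloud(d);c=d['color'].astype(int)
    q=(c.max(2)<70)&(abs(P[...,0]-.42)<.06)&(abs(P[...,1]+.237)<.05)&(P[...,2]>.095)&(P[...,2]<.14)
    w=P[q];print(n,'knob',len(w),w.mean(0).round(4),w.min(0).round(3),w.max(0).round(3),cv2.minAreaRect(w[:,:2].astype(np.float32)))
    q=(abs(P[...,0]-.47)<.1)&(abs(P[...,1]+.237)<.08)&(P[...,2]>.064)&(P[...,2]<.079)
    w=P[q];print('top face',w.mean(0),cv2.minAreaRect(w[:,:2].astype(np.float32)))
save('cmp',np.hstack([cv2.resize(t['color'][195:260,330:390],(370,400)),cv2.resize(d['color'][185:265,165:240],(375,400))]))
E
```

```text
13.05 [0.5155 0.2569 0.2424] [1.09 0.33 0.89] 0.08540825607548298 0.0 [ 0.26  0.15  1.57  0.    1.41 -1.29]
[[-1.     0.023  0.01 ]
 [ 0.023  1.     0.003]
 [-0.01   0.003 -1.   ]]
1048 0.061198580664438174 ((0.5108632445335388, 0.2546391487121582), (0.1156187504529953, 0.12559570372104645), 88.20124053955078)
top knob 53 [ 0.4326 -0.2341  0.1173] [ 0.423 -0.245  0.106] [ 0.442 -0.224  0.124] ((0.4323433041572571, -0.23447705805301666), (0.018342427909374237, 0.020473457872867584), 0.3504689931869507)
top face [ 0.47381972 -0.23669438  0.07261866] ((0.4724336862564087, -0.23721086978912354), (0.12034031748771667, 0.1306329369544983), 89.3304443359375)
scene knob 18 [ 0.4411 -0.2406  0.1139] [ 0.429 -0.249  0.106] [ 0.45  -0.23   0.123] ((0.43810927867889404, -0.24101132154464722), (0.020078223198652267, 0.01861899346113205), 19.27925682067871)
top face [ 0.47907283 -0.2403284   0.07233021] ((0.4730837345123291, -0.23953695595264435), (0.1199774518609047, 0.13592441380023956), 88.68977355957031)
```

View pics/cmp.png

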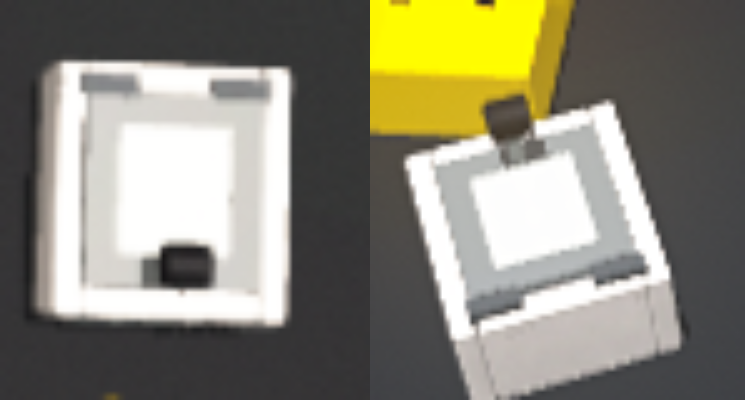

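The shade stands on the mat (roof ≈0.062, within 3 mm of the centre). The crop shows the lid shut with the black knob at (187,265) in the left panel and (508,117) in the right. That puts it at about (0.434,-0.235), top ≈0.123, against (0.435,-0.236,0.110) from the geometry. I go above it and look from close by.

Emit:
move_arm --motion '[[[0.004,-0.03,0],0],[[0.008,-0.06,0],0],[[0.012,-0.09,0],0],[[0.016,-0.12,0],0],[[0.02,-0.15,0],0],[[0.024,-0.18,0],0],[[0.028,-0.21,0],0],[[0.033,-0.245,0],0],[[0.038,-0.28,0],0],[[0.043,-0.315,0],0],[[0.047,-0.35,0],0],[[0.052,-0.385,0],0],[[0.057,-0.42,0],0],[[0.061,-0.45,0],0],[[0.064,-0.475,0],0],[[0.067,-0.494,0],0],[[0.067,-0.494,0.03],0],[[0.067,-0.494,0.06],0],[[0.067,-0.494,0.08],0],[[0.067,-0.494,0.08],0]]'

```text
t: 14.82
tcp_pos: [0.4306, -0.2333, 0.1495]
tcp_rot: [-0.037, -3.133, -0.012]
ft_force: [-0.5, 0.1, -0.1]
grip_width: 0.0854
grasp_force: 0.0
```

Emit:
move_arm --motion '[[[0,0,0],0],[[0,0,0],0],[[0,0,0],0]]'

```text
t: 15.07
tcp_pos: [0.4352, -0.2369, 0.157]
tcp_rot: [0.036, 3.14, -0.003]
ft_force: [-0.2, 0.5, 0.4]
grip_width: 0.0857
grasp_force: 0.0
```

```bash
python3 - <<'E'
from look import *
d=shot('wrist');P=cloud(d);c=d['color'].astype(int)
q=(c.max(2)<70)&(abs(P[...,0]-.43)<.04)&(abs(P[...,1]+.237)<.04)&(P[...,2]>.09)&(P[...,2]<.14)
w=P[q];print('knob',len(w),w.mean(0).round(4),w.min(0).round(3),w.max(0).round(3),cv2.minAreaRect(w[:,:2].astype(np.float32)))
w=w[w[:,2]>np.percentile(w[:,2],85)];print(w.mean(0))
E
```

```text
15.0667 [ 0.4352 -0.2369  0.157 ] [-0.16  0.53  0.42] 0.08566365592152823 0.0 [-0.74  0.05  1.86 -0.    1.23 -2.29]
[[-1.     0.023  0.002]
 [ 0.023  1.    -0.002]
 [-0.002 -0.002 -1.   ]]
knob 876 [ 0.4279 -0.2372  0.1186] [ 0.42  -0.249  0.104] [ 0.44  -0.226  0.124] ((0.4299229681491852, -0.2375313639640808), (0.02332955226302147, 0.020242823287844658), 88.70276641845703)
[ 0.43120437 -0.23756297  0.12214676]
```

The wrist view puts the knob at (0.433,-0.2375) with its top at 0.1225, so I descend with the tips about 8-10 mm below its centre and close.

Emit:
move_arm --motion '[[[0.001,-0.001,0.015],0],[[0.001,-0.001,0.03],0],[[0.001,-0.001,0.045],0],[[0.001,-0.001,0.06],0],[[0.001,-0.001,0.072],0],[[0.001,-0.001,0.08],0],[[0.001,-0.001,0.082],0],[[0.001,-0.001,0.082],0],[[0.001,-0.001,0.082],0]]'

```text
t: 15.87
tcp_pos: [0.4339, -0.2377, 0.0744]
tcp_rot: [0.036, 3.14, -0.002]
ft_force: [0.1, -0.3, 0.5]
grip_width: 0.0856
grasp_force: 0.0
```

Emit:
move_arm --motion '[[[0,0,0],0],[[0,0,0],0],[[0,0,0],0],[[0,0,0],0],[[0,0,0],0],[[0,0,0],0],[[0,0,0],0],[[0,0,0],0],[[0,0,0],0],[[0,0,0],0]]' --claw 1 --grip_force 40

```text
t: 16.7
tcp_pos: [0.4333, -0.238, 0.0738]
tcp_rot: [0.036, 3.141, -0.002]
ft_force: [-1.5, -4.5, 3.4]
grip_width: 0.0232
grasp_force: 44.8
```

```bash
python3 - <<'E'
from look import *
d=shot('wrist');P=cloud(d);c=d['color'].astype(int)
q=(c.max(2)-c.min(2)<25)&(c.mean(2)>90)&(abs(P[...,0]-.424)<.006)&(abs(P[...,1]+.237)<.04)&(P[...,2]>.085)&(P[...,2]<.16)
w=P[q];print('pads',len(w),w.min(0).round(3),w.max(0).round(3),np.percentile(w[:,2],[2,5,50]))
for s in (-1,1):
    v=w[(w[:,1]+.2375)*s>0];print(s,len(v),v.mean(0).round(3),np.percentile(v[:,2],[2,5,20]).round(3))
E
```

```text
16.7 [ 0.4333 -0.238   0.0738] [-1.53 -4.52  3.39] 0.02320998183032084 44.78737235069275 [-0.74  0.17  1.92 -0.    1.05 -2.29]
[[-1.     0.023  0.   ]
 [ 0.023  1.    -0.001]
 [-0.    -0.001 -1.   ]]
pads 803 [ 0.42  -0.269  0.086] [ 0.429 -0.205  0.146] [0.10181959 0.10365802 0.12259204]
-1 399 [ 0.421 -0.253  0.121] [0.102 0.104 0.111]
1 404 [ 0.422 -0.222  0.121] [0.102 0.103 0.111]
```

The pads are on the knob's ends (width 23 mm, tips at z=0.102). I raise the lid along its arc, first to 30°.

Emit:
move_arm --motion '[[[-0.002,0,-0.004],0],[[-0.0036,0,-0.0075],0],[[-0.0057,0,-0.011],0],[[-0.0078,0,-0.0147],0],[[-0.0102,0,-0.018],0],[[-0.0126,0,-0.0215],0],[[-0.0153,0,-0.0247],0],[[-0.018,0,-0.0279],0],[[-0.021,0,-0.0308],0],[[-0.0239,0,-0.0337],0],[[-0.0271,0,-0.0364],0],[[-0.0303,0,-0.039],0],[[-0.0303,0,-0.039],0],[[-0.0303,0,-0.039],0]]'

```text
t: 17.92
tcp_pos: [0.4632, -0.2386, 0.1115]
tcp_rot: [-0.036, -3.14, 0.002]
ft_force: [0.7, -6.5, -6.8]
grip_width: 0.023
grasp_force: 41.0
```

```bash
cat > knob.py <<'E'
from look import *
H=np.array([.5225,.073])
d=shot('top');P=cloud(d);c=d['color'].astype(int)
d2=shot('scene');P2=cloud(d2);c2=d2['color'].astype(int)
for n,P,c in (('top',P,c),('scene',P2,c2)):
    # lid plane: grey points on either side of knob
    q=(abs(abs(P[...,1]+.238)-.036)<.007)&(P[...,0]>.40)&(P[...,0]<.515)&(P[...,2]>.079)&(P[...,2]<.2)&(c.max(2)-c.min(2)<40)
    w=P[q]
    if len(w)>8: 
        a=np.degrees(np.arctan2(w[:,2]-.0745,H[0]-w[:,0]));print(n,len(w),'lid angle',np.percentile(a,[10,50,90]).round(1))
E
python3 knob.py
```

```text
17.9167 [ 0.4632 -0.2386  0.1115] [ 0.69 -6.52 -6.83] 0.023029547109728963 41.01996123790741 [-0.7   0.17  1.83 -0.    1.14 -2.25]
[[-1.     0.023 -0.001]
 [ 0.023  1.    -0.001]
 [ 0.001 -0.001 -1.   ]]
top 35 lid angle [26.5 31.1 37.4]
scene 431 lid angle [24.1 28.4 65.2]
```

The lid is at about 29-30°, following the arc. On to 60°.

Emit:
move_arm --motion '[[[-0.0034,0,-0.0025],0],[[-0.0068,0,-0.0048],0],[[-0.0104,0,-0.007],0],[[-0.0141,0,-0.0089],0],[[-0.0178,0,-0.0107],0],[[-0.0216,0,-0.0124],0],[[-0.0255,0,-0.0139],0],[[-0.0295,0,-0.0152],0],[[-0.0335,0,-0.0163],0],[[-0.0375,0,-0.0173],0],[[-0.0416,0,-0.0181],0],[[-0.0457,0,-0.0187],0],[[-0.0457,0,-0.0187],0],[[-0.0457,0,-0.0187],0],[[-0.0457,0,-0.0187],0],[[-0.0457,0,-0.0187],0]]'

```text
t: 19.35
tcp_pos: [0.5078, -0.2395, 0.1301]
tcp_rot: [-0.036, -3.138, 0.001]
ft_force: [-3.7, -5.5, -2.3]
grip_width: 0.0231
grasp_force: 40.1
```

```bash
python3 knob.py; python3 - <<'E'
from look import *
d=shot('scene');a=d['color'][130:270,130:270]
d=shot('wrist');P=cloud(d);save('fin',np.hstack([cv2.resize(a,(400,400)),cv2.resize(d['color'],(400,300))[:, :].repeat(1,0) if 0 else cv2.copyMakeBorder(cv2.resize(d['color'],(400,300)),0,100,0,0,0)]))
E
```

```text
19.35 [ 0.5078 -0.2395  0.1301] [-3.69 -5.53 -2.28] 0.02305467010941054 40.12755811214447 [-0.65  0.24  1.71 -0.    1.2  -2.2 ]
[[-1.     0.023 -0.003]
 [ 0.023  1.    -0.   ]
 [ 0.003 -0.    -1.   ]]
top 34 lid angle [53.4 54.8 59.2]
scene 277 lid angle [50.1 54.8 58.8]
19.45 [ 0.5078 -0.2395  0.1301] [-2.96 -6.37 -2.31] 0.023243085940992763 40.122626423835754 [-0.65  0.24  1.71 -0.    1.2  -2.2 ]
[[-1.     0.023 -0.003]
 [ 0.023  1.    -0.   ]
 [ 0.003 -0.    -1.   ]]
```

View pics/fin.png

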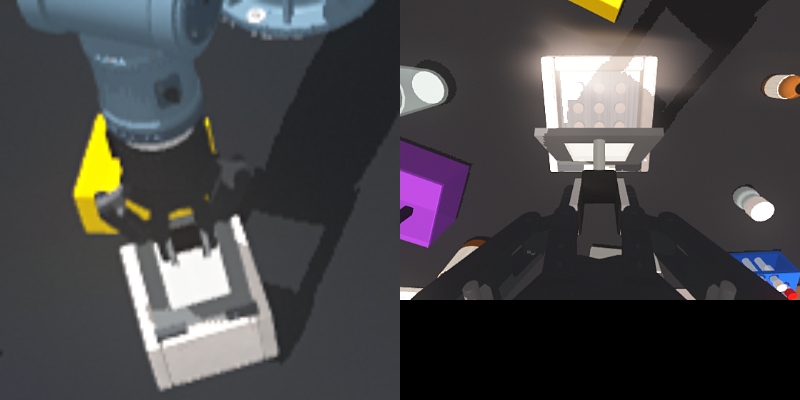

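The picture shows the lid raised, with the knob held between the fingers at (185,240) in the left panel. I check the angle by a slope fit before correcting.

```bash
python3 - <<'E'
from look import *
for n in ('wrist','scene'):
    d=shot(n);P=cloud(d);c=d['color'].astype(int)
    q=(abs(abs(P[...,1]+.2385)-.038)<.007)&(P[...,0]>.455)&(P[...,0]<.53)&(P[...,2]>.085)&(P[...,2]<.175)&(c.max(2)-c.min(2)<40)
    w=P[q][:,[0,2]].astype(np.float32)
    vx,vz,x,z=cv2.fitLine(w,cv2.DIST_HUBER,0,.001,.001).ravel()
    print(n,len(w),'slope angle',np.degrees(np.arctan2(abs(vz),abs(vx))),vx*vz<0,'at',x,z,'range',w.min(0),w.max(0))
    b=[(k,np.median(w[abs(w[:,1]-k)<.004,0]).round(4)) for k in np.arange(.09,.17,.01) if (abs(w[:,1]-k)<.004).sum()>3];print(b)
E
```

```text
19.55 [ 0.5078 -0.2396  0.1301] [-3.07 -5.25 -2.94] 0.023262867425555736 40.12057721614838 [-0.65  0.24  1.71 -0.    1.2  -2.2 ]
[[-1.     0.023 -0.003]
 [ 0.023  1.    -0.   ]
 [ 0.003 -0.    -1.   ]]
wrist 2326 slope angle 52.36632 True at 0.48255533 0.12974316 range [0.45738435 0.0850023 ] [0.5168207 0.1573307]
[(np.float64(0.09), np.float32(0.5125)), (np.float64(0.09999999999999999), np.float32(0.5047)), (np.float64(0.10999999999999999), np.float32(0.4975)), (np.float64(0.11999999999999998), np.float32(0.49)), (np.float64(0.12999999999999998), np.float32(0.4825)), (np.float64(0.13999999999999996), np.float32(0.4752)), (np.float64(0.14999999999999997), np.float32(0.4654)), (np.float64(0.15999999999999998), np.float32(0.4625))]
scene 276 slope angle 53.29836 True at 0.494078 0.11441315 range [0.4711567  0.08531972] [0.5200501  0.14519633]
[(np.float64(0.09), np.float32(0.5119)), (np.float64(0.09999999999999999), np.float32(0.5042)), (np.float64(0.10999999999999999), np.float32(0.4978)), (np.float64(0.11999999999999998), np.float32(0.4898)), (np.float64(0.12999999999999998), np.float32(0.4818)), (np.float64(0.13999999999999996), np.float32(0.4756))]
```

Both views give about 53-54°, so the knob may have slipped in the pads. I measure the knob relative to them.

```bash
python3 - <<'E'
from look import *
d=shot('wrist');P=cloud(d);c=d['color'].astype(int)
q=(c.max(2)<75)&(abs(P[...,1]+.2395)<.009)&(P[...,0]>.46)&(P[...,0]<.54)&(P[...,2]>.14)&(P[...,2]<.2)
w=P[q];print('knob',len(w),w.min(0).round(3),w.max(0).round(3))
A=np.c_[2*w[:,[0,2]],np.ones(len(w))];s=np.linalg.lstsq(A,(w[:,[0,2]]**2).sum(1),rcond=None)[0];print('circle',s[:2],np.sqrt(s[2]+s[0]**2+s[1]**2))
q=(c.max(2)-c.min(2)<25)&(c.mean(2)>85)&(abs(abs(P[...,1]+.2395)-.014)<.004)&(P[...,0]>.47)&(P[...,0]<.53)&(P[...,2]>.14)&(P[...,2]<.2)
w=P[q];print('pads',len(w),np.percentile(w,[3,50,97],axis=0).round(3))
save('f2',cv2.resize(d['color'][170:330,200:380],None,fx=4,fy=3.7,interpolation=cv2.INTER_CUBIC))
E
```

```text
19.65 [ 0.5078 -0.2395  0.1301] [-3.84 -6.42 -2.44] 0.022728399911630906 40.121580362319946 [-0.65  0.24  1.71 -0.    1.2  -2.2 ]
[[-1.     0.023 -0.003]
 [ 0.023  1.    -0.   ]
 [ 0.003 -0.    -1.   ]]
knob 1753 [ 0.485 -0.248  0.163] [ 0.507 -0.231  0.18 ]
circle [0.49757848 0.16714184] 0.011188367904343003
pads 875 [[ 0.471 -0.256  0.143]
 [ 0.496 -0.252  0.178]
 [ 0.499 -0.222  0.192]]
```

The knob is at (0.498,0.167), which makes the lid about 53°, and it sits 9 mm towards the pads' front edge but is still held. I push it the remaining 11 mm with a firmer grip.

Emit:
move_arm --motion '[[[0,0,0],0],[[-0.002,0,-0.0003],0],[[-0.004,0,-0.0006],0],[[-0.006,0,-0.0008],0],[[-0.008,0,-0.001],0],[[-0.01,0,-0.001],0],[[-0.012,0,-0.001],0],[[-0.012,0,-0.001],0],[[-0.012,0,-0.001],0],[[-0.012,0,-0.001],0]]' --grip_force 60

```text
t: 20.53
tcp_pos: [0.5189, -0.2398, 0.1311]
tcp_rot: [-0.036, -3.136, 0.0]
ft_force: [-6.7, -5.2, 0.6]
grip_width: 0.0223
grasp_force: 60.1
```

```bash
cat > chk.py <<'E'
from look import *
for n in ('wrist','scene'):
    d=shot(n);P=cloud(d);c=d['color'].astype(int)
    q=(abs(abs(P[...,1]+.2385)-.038)<.007)&(P[...,0]>.455)&(P[...,0]<.53)&(P[...,2]>.085)&(P[...,2]<.155)&(c.max(2)-c.min(2)<40)
    w=P[q][:,[0,2]].astype(np.float32)
    vx,vz,x,z=cv2.fitLine(w,cv2.DIST_HUBER,0,.001,.001).ravel()
    print(n,len(w),'slope angle',np.degrees(np.arctan2(abs(vz),abs(vx))))
    if n=='wrist':
        q=(c.max(2)<75)&(abs(P[...,1]+.2395)<.009)&(P[...,0]>.46)&(P[...,0]<.54)&(P[...,2]>.14)&(P[...,2]<.2)
        w=P[q];print('knob',len(w),w.min(0).round(3),w.max(0).round(3))
        A=np.c_[2*w[:,[0,2]],np.ones(len(w))];s=np.linalg.lstsq(A,(w[:,[0,2]]**2).sum(1),rcond=None)[0];print('circle',s[:2],'lid',np.degrees(np.arctan2(s[1]-.073,.5225-s[0]))-22.8)
E
python3 chk.py
```

```text
20.5333 [ 0.5189 -0.2398  0.1311] [-6.66 -5.22  0.6 ] 0.022311259788814465 60.112102031707764 [-0.64  0.26  1.68 -0.    1.21 -2.18]
[[-1.     0.023 -0.005]
 [ 0.023  1.    -0.   ]
 [ 0.005 -0.    -1.   ]]
wrist 1110 slope angle 59.224808
knob 1805 [ 0.495 -0.248  0.164] [ 0.518 -0.231  0.181]
circle [0.50736316 0.16879448] lid 58.220721846363446
scene 251 slope angle 59.0609
```

The lid is at about 59°. I hold a moment to see whether it creeps, and check the gripper's real geometry to confirm where the true grasp point lies.

Emit:
move_arm --motion '[[[0,0,0],0],[[0,0,0],0],[[0,0,0],0],[[0,0,0],0],[[0,0,0],0],[[0,0,0],0],[[0,0,0],0],[[0,0,0],0],[[0,0,0],0],[[0,0,0],0],[[0,0,0],0],[[0,0,0],0],[[0,0,0],0],[[0,0,0],0],[[0,0,0],0],[[0,0,0],0],[[0,0,0],0],[[0,0,0],0]]'

```text
t: 22.13
tcp_pos: [0.5188, -0.2398, 0.1311]
tcp_rot: [-0.036, -3.136, 0.0]
ft_force: [-6.8, -5.4, 0.2]
grip_width: 0.0225
grasp_force: 60.1
```

```bash
python3 chk.py; python3 - <<'E'
from look import *
d=shot('scene');P=cloud(d).reshape(-1,3)
for z in np.arange(.15,.33,.01):
    w=P[(abs(P[:,2]-z)<.005)&(abs(P[:,0]-.519)<.08)&(abs(P[:,1]+.2395)<.08)]
    if len(w)>3: print(z.round(2),len(w),'x',np.percentile(w[:,0],[5,50,95]).round(3),'y',np.percentile(w[:,1],[3,97]).round(3))
P=cloud(d);c=d['color'].astype(int)
q=(c[...,0]>110)&(c[...,2]<110)&(abs(P[...,0]-.513)<.1)&(abs(P[...,1]-.256)<.09)&(P[...,2]>.04)&(P[...,2]<.11)
w=P[q];h=np.median(w[:,2]);w=w[abs(w[:,2]-h)<.005];print('shade',len(w),h,cv2.minAreaRect(w[:,:2].astype(np.float32)))
E
```

```text
22.1333 [ 0.5188 -0.2398  0.1311] [-6.78 -5.36  0.2 ] 0.02245240356156412 60.10725975036621 [-0.64  0.26  1.68 -0.    1.21 -2.18]
[[-1.     0.023 -0.005]
 [ 0.023  1.     0.   ]
 [ 0.005 -0.    -1.   ]]
wrist 1119 slope angle 59.182663
knob 1808 [ 0.495 -0.248  0.164] [ 0.518 -0.231  0.182]
circle [0.50733464 0.16879885] lid 58.204486956106734
scene 249 slope angle 59.318428
22.2333 [ 0.5189 -0.2398  0.1311] [-6.25 -5.58 -0.57] 0.022504387745370915 60.10756194591522 [-0.64  0.26  1.68 -0.    1.21 -2.18]
[[-1.     0.023 -0.005]
 [ 0.023  1.    -0.   ]
 [ 0.005 -0.    -1.   ]]
0.15 23 x [0.473 0.477 0.482] y [-0.248 -0.227]
0.16 45 x [0.473 0.52  0.531] y [-0.26  -0.217]
0.17 62 x [0.514 0.521 0.531] y [-0.265 -0.221]
0.18 67 x [0.504 0.515 0.531] y [-0.261 -0.217]
0.19 29 x [0.518 0.528 0.532] y [-0.265 -0.218]
0.2 54 x [0.52  0.531 0.534] y [-0.279 -0.2  ]
0.21 128 x [0.511 0.528 0.534] y [-0.283 -0.197]
0.22 77 x [0.511 0.53  0.538] y [-0.291 -0.19 ]
0.23 95 x [0.523 0.532 0.538] y [-0.295 -0.184]
0.24 107 x [0.525 0.532 0.539] y [-0.299 -0.181]
0.25 206 x [0.512 0.529 0.539] y [-0.303 -0.178]
0.26 118 x [0.516 0.531 0.541] y [-0.29 -0.19]
0.27 37 x [0.515 0.53  0.533] y [-0.279 -0.2  ]
0.28 16 x [0.523 0.55  0.555] y [-0.278 -0.204]
0.29 92 x [0.533 0.552 0.559] y [-0.276 -0.208]
0.3 93 x [0.537 0.553 0.559] y [-0.274 -0.207]
0.31 101 x [0.533 0.553 0.559] y [-0.276 -0.206]
0.32 111 x [0.534 0.553 0.558] y [-0.275 -0.207]
shade 1043 0.06114165521833903 ((0.5106054544448853, 0.25449857115745544), (0.11481527984142303, 0.12551075220108032), 88.90734100341797)
```

The lid holds steady at about 59° with no creep. The gripper body begins well above z=0.2, so the true grasp point is near z=0.176, about 13 mm from the knob's centre. The shade is undisturbed, so I hand in.

```bash
python3 -c "
from cell import order
print(order.hand_in())"
```

```text
the job is handed in; nothing more can be done
None
```

I've handed the job in, but it returned no verdict: the shade stands upright within about 3 mm of the mat's centre, and the gripper holds the lid by its knob, steady at about 59°.

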